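# Open the child-resistant cleaner bottle

### The job

Open the cleaner bottle that has the yellow child-resistant cap: push the cap down hard and, keeping it pushed, turn it anticlockwise (seen from above) about 65 degrees, past its catch, then let it spring up and let go. Leave the like bottle with the green cap closed and do not push or turn its cap.

Things in the scene. Friction and masses are not known exactly. Their poses are not given: they have to be found in the camera images.
- yellow_cap (a point): Yellow push-and-turn cap on a white bottle clamped upright in a fixed bench stand (80 mm across). Point on the cap's axis (z up), 121 mm above the worktop when closed, at mid-height of the round ribbed knob: 34 mm across, 20 mm tall (z 111 to 131 mm), gripped at any yaw. Below it a skirt 50 mm across (z 95 to 111), its flat top a ledge fingertips may push on. Moves with the cap.
- yellow_lift (a joint): Cap height, m: 0 closed, negative pushed down (stop -0.009), +0.009 sprung up, open. Spring pushes up with 11 N at 0, 17 N at -0.007, 19 N at -0.009: grip firmly (60 N) or push on the ledge. A catch stops turning beyond 0.1 rad and rising above 0 unless pushed 0.005 or more; push 0.007 to 0.008 and keep it there through the turn.
- yellow_turn (a joint): Turn of the yellow cap, rad: 0 closed, growing anticlockwise seen from above. Past 0.8 the catch is cleared and the cap springs up once it is let; aim for 1.15, end stop at 1.4. Little torque is needed (about 0.1 N m) while pushed down.
- green_cap (a point): The same kind of cap in green on a like bottle in a like stand, same sizes and heights, point at the same place of the cap; at least 120 mm from the yellow one. To be left closed and untouched.
Things that resemble listed ones, but are neither listed nor needed, are in the scene too. What is shaped like the part that bears yellow_cap but orange is not meant.

How it is judged:
At the end, for the whole second after the job is handed in: The yellow cap is turned more than 0.7 rad anticlockwise and has sprung up by more than 5 mm (fully up is 9 mm) (value of joint yellow_turn above 0.7 rad and value of joint yellow_lift above 0.005 m); the robot touches nothing.
It fails at once if the green cap is pushed down, or opened, by more than 4 mm, or moved (distance of green_cap from where it was at the start of the episode above 0.004 m).
It also fails if it takes over 29 s, if anything falls off the work surface, if the arm or the gripper's body presses on something with over 40 N, if the wrist force passes 120 N, or if a joint passes its speed limit or range.

### The arm

A 7-joint arm with a two-finger parallel gripper is mounted at the origin on a cart in front of the work surface, level with it; the furniture and walls round the work are solid. World frame = base frame: x ahead of the robot, y to its left, z up, the work surface at z = 0. Lengths are in m, angles in rad, forces in N, time in s.
With the tool pointing down it reaches from about 0.425 to 0.925 m from the base axis. Payload 6.8 kg.
Tool frame: the origin (TCP) lies on the front face of the gripper's body, between the roots of the fingers; the fingertips stand 73 mm ahead of it and the grasp point (between the pads) lies 54 mm ahead of it; z points along the fingers, y is the direction in which the jaws open and shut (so a half turn about z gives the same grasp; the last joint's range is limited). The gripper opens to 85 mm and grips with 20 to 120 N. Pads are 22 mm wide; open, the fingers measure 114 mm over their backs; the gripper's body (76 mm by 85 mm) begins 54 mm behind the grasp point. The pads swing forward as they close: fully open they stand 13 mm farther back than shut.
Start: joints at [-1.269, 0.477, 0.022, 1.555, -0.011, 1.109, -0.083], TCP at [0.269, 0.619, 0.304] pointing down, gripper open.
Joint ranges: [-2.96, 2.96], [-0.34, 2.1], [-1.41, 1.46], [0.24, 2.44], [-1.37, 4.51], [0.17, 1.92], [-2.96, 2.96]. Speed limits (rad/s): [2.39, 2.39, 3.14, 3.14, 3.14, 3.14, 3.14].

### API

Orientations are given as a rotation vector (axis times angle).
In Python, from bench import * gives the robot as it stands.
- The arm moves only by the tool jog_arm, never from a script. Its argument "plan" is a list of rows, each a list of 2 entries, a list of its own where there are three numbers: the shift along the world's x, y, z in cm, then the turn about the world's z in rad. In form: [[[tx, ty, tz], twist], ...]. A call has 1 to 12 rows; each row shifts and turns the commanded pose from where the row before left it; what a row does not reach is not made up. A row lasts 1/10 s, in which the tool goes at most 50 mm and 8.59 degrees, less where a joint would pass 70% of its speed; a pose out of reach is approached as far as the arm can. A call is refused whole if a number of a shift passes 5 or a number of a turn 0.15, either way. A call with a gripper value outside its range is refused whole. "hand" is the finger opening in cm, from 0 to 8.54, set as the call begins (left out, the last holds). The fingers move at their own pace and stop on an object; "grip_force" is the grip in N (left out, the last holds). Time passes only in rows, so rows that do not move let the fingers close. It gives the time, the measured TCP pose, the force and the opening at its end, in the units of the state.
- get_obs(): the state, without advancing time (a new reading comes with each control period).
- grab_frame(name): name is "scene" or "top" or "wrist"; returns the picture (480x640x3 uint8, red, green, blue); there is no depth.
- get_calibration(name): a dict with "intrinsics" (3x3 intrinsics, pixels), "xyz" and "orientation" of the camera in the world. Camera axes: x right, y down, z forward; pixel columns grow to the right and rows downward; lengths in m; the calibration is good to about 2 mm. A picture is of the moment at which its call begins: read the wrist's pose just before it. get_calibration takes no time and is no camera call; for the wrist camera it gives the pose at the moment of the call.
- hand_in(): hands the job in, once; it reports no verdict.
The state is a dict: "clock": time; "joints": joint angles; "qvel": joint speeds; "tau": joint torques, N m; "tcp_pos": TCP position; "orientation": TCP orientation; "contact_force": force on the tool from outside, world axes, zero at the start; "moment": the same for the moment, N m; "grip_width": finger opening in m.
Only numpy, scipy, OpenCV 4.12 (cv2) and the standard library are available. Lean on these libraries where they do the work, as an engineer would, in place of code of your own. Each camera call takes 0.05 s, during which the arm holds its last target. There are 200 camera calls.

## Working session

There is one attempt and no reset: what is moved stays moved. The work goes in short steps, Python scripts to look and compute and a tool call to move; the robot and the scene stay as the last step left them, time stands still between calls to the robot, and variables do not carry over. Pictures are saved under pics/ and viewed, about 8 in all and at most 12, crops included, and the job is handed in when it is done.

Besides the shell and the picture viewer there is one more tool, called after "Emit:" as name([rows], argument=value, ...), one row to a line, values as JSON. jog_arm: Moves the arm, as the interface text tells. Its arguments: {"type":"object","properties":{"plan":{"type":"array","items":{"type":"array"}},"hand":{"type":"number"},"grip_force":{"type":"number"}},"required":["plan"]}

```bash
mkdir -p pics
cat > h.py <<'E'
from bench import *
import numpy as np, cv2
from scipy.spatial.transform import Rotation as R
def Rm(o):
    o=np.array(o,float); return o if o.shape==(3,3) else R.from_rotvec(o).as_matrix()
def ray(c,u,v,z):
    d=Rm(c["orientation"])@np.linalg.solve(np.array(c["intrinsics"]),[u,v,1.]); p=np.array(c["xyz"])
    return p+d*(z-p[2])/d[2]
def proj(c,X):
    q=np.array(c["intrinsics"])@(Rm(c["orientation"]).T@(np.array(X)-np.array(c["xyz"]))); return q[:2]/q[2]
def blobs(im,lo,hi,amin=150):
    m=cv2.inRange(cv2.cvtColor(im,cv2.COLOR_RGB2HSV),lo,hi)
    n,l,s,c=cv2.connectedComponentsWithStats(m); return [(s[i].tolist(),c[i].round(1).tolist()) for i in range(1,n) if s[i][4]>amin]
E
python3 - <<'E'
from h import *
print(get_obs())
ims=[]
for n in("scene","top"):
    im=grab_frame(n); c=get_calibration(n); print(n,c); np.savez(f"{n}.npz",im=im)
    cv2.imwrite(f"pics/{n}.png",im[:,:,::-1])
    for nm,lo,hi in(("yel",(22,110,80),(35,255,255)),("or",(8,110,80),(21,255,255)),("gr",(40,80,50),(85,255,255))):
        print(nm,blobs(im,lo,hi))
E
```

```text
{'clock': 0.0, 'joints': array([-1.26910876,  0.47781291,  0.02234609,  1.55647462, -0.01150777,
        1.10928384, -0.08307978]), 'qvel': array([ 1.14713134e-05,  2.36514631e-03,  8.49311820e-05, -1.92705775e-03,
       -2.51615822e-04,  7.97465891e-04, -6.61078294e-05]), 'tau': array([ 1.86537891e-04, -5.96459198e+01,  1.60798822e+00, -2.81186932e+01,
        1.24080377e-02,  9.29700269e-03,  8.88861081e-06]), 'tcp_pos': array([0.26875094, 0.61868242, 0.30290734]), 'orientation': array([-6.39098543e-01, -3.07564885e+00,  2.88112571e-03]), 'contact_force': array([ 0.43017881, -0.49053998, -0.46986976]), 'moment': array([-0.02757925, -0.00055581, -0.04489178]), 'grip_width': 0.08544897984030513}
scene {'intrinsics': array([[541.04429361,   0.        , 309.68813569],
       [  0.        , 541.04429361, 244.18834509],
       [  0.        ,   0.        ,   1.        ]]), 'xyz': array([ 0.22274737, -0.22077425,  0.68013486]), 'orientation': array([-2.24315629,  0.55591708, -0.2276417 ])}
yel [([510, 99, 37, 52, 806], [531.5, 125.4]), ([242, 187, 29, 30, 630], [256.3, 202.3]), ([330, 209
[... 193 characters left out ...]
], [263.8, 270.2])]
top {'intrinsics': array([[461.99909762,   0.        , 317.52556479],
       [  0.        , 461.99909762, 244.75783844],
       [  0.        ,   0.        ,   1.        ]]), 'xyz': array([0.43587836, 0.3745953 , 0.93179415]), 'orientation': array([-2.21104263,  2.20972222, -0.08934285])}
yel [([437, 40, 43, 20, 345], [462.5, 52.2]), ([296, 175, 27, 28, 591], [308.9, 188.3]), ([367, 179, 27, 28, 585], [380.2, 192.1]), ([226, 233, 28, 28, 595], [239.3, 246.3]), ([624, 242, 16, 30, 280], [631.2, 257.9])]
or [([5, 6, 38, 21, 754], [24.0, 16.2]), ([362, 182, 28, 29, 192], [370.9, 200.9]), ([233, 233, 25, 30, 154], [250.4, 250.0])]
gr [([315, 264, 27, 27, 577], [328.0, 277.1])]
```

View pics/top.png

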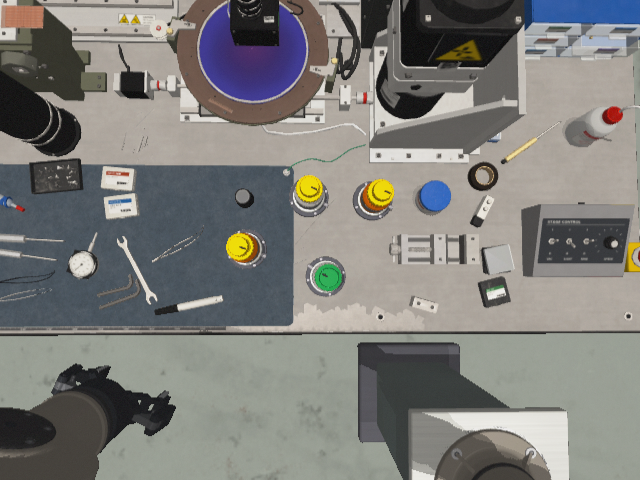

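View pics/scene.png

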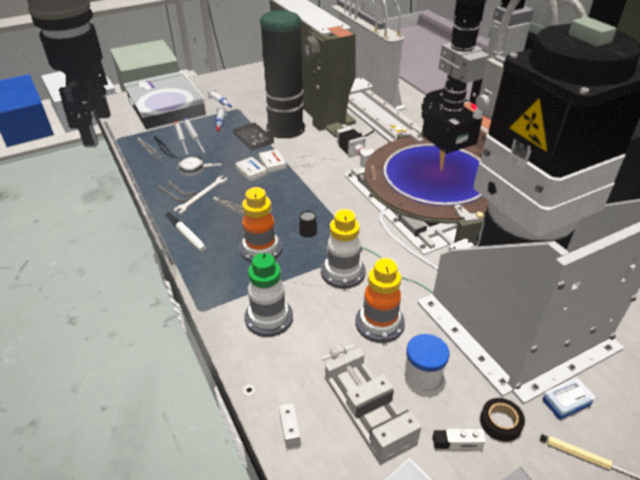

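The white-bottle cap (top 309,188 / scene 344,225) looks right. The other two yellow caps (top 380,192 and 239,246) sit on orange bottles. I'll confirm with a crop and measure.

Run:
```python
from h import *
from scipy.optimize import least_squares
T=np.load("top.npz")["im"];S=np.load("scene.npz")["im"];ct=get_calibration("top");cs=get_calibration("scene")
def sil(c,X):  # bbox of cap silhouette (skirt+knob)
    a=np.linspace(0,2*np.pi,90); P=[]
    for r,z in((.017,.131),(.017,.111),(.025,.111),(.025,.095)):
        P+=[proj(c,[X[0]+r*np.cos(t),X[1]+r*np.sin(t),z]) for t in a]
    P=np.array(P); return P.min(0).tolist()+P.max(0).tolist()
def box(b): return [b[0]-.5,b[1]-.5,b[0]+b[2]-.5,b[1]+b[3]-.5]
for nm,bt,bs in(("white-yel",(296,175,27,28),(330,209,30,32)),("or1",(362,179,33,32),(368,258,34,35)),("or2",(226,233,32,30),(242,187,29,30)),("green",(315,264,27,27),(248,253,33,35))):
    for k in("t","s"):
        c,b=(ct,bt) if k=="t" else (cs,bs)
        r=least_squares(lambda X:np.array(sil(c,X))-box(b),ray(c,b[0]+b[2]/2,b[1]+b[3]/2,.12)[:2],x_scale=.01,diff_step=1e-4)
        print(nm,k,r.x.round(4),r.fun.round(1))
a=cv2.resize(T[150:300,210:410],None,fx=3,fy=3,interpolation=2)[:,:,::-1]
b=cv2.resize(S[180:300,310:430],None,fx=3.75,fy=3.75,interpolation=2)[:,:,::-1]
cv2.imwrite("pics/crop.png",cv2.resize(np.hstack([a,b]),None,fx=.76,fy=.76))
o=get_obs();print(R.from_rotvec(o["orientation"]).as_matrix().round(3)); print(o["tcp_pos"],get_calibration("wrist"))
```

```text
white-yel t [0.5794 0.365 ] [-0.5 -0.5  0.5  0.5]
white-yel s [0.5818 0.3657] [-0.3 -0.7  0.3  0.6]
or1 t [0.5691 0.2399] [ 2.1  1.6 -2.1 -1.6]
or1 s [0.5756 0.2366] [-0.3 -1.3  0.3  1.2]
or2 t [0.4725 0.4852] [ 1.3  0.8 -1.4 -0.8]
or2 s [0.4777 0.493 ] [-0.2 -0.7  0.2  0.6]
green t [0.4202 0.331 ] [-0.7 -0.6  0.7  0.6]
green s [0.4217 0.3316] [-0.4 -1.   0.4  0.9]
[[-0.917  0.398 -0.001]
 [ 0.398  0.917 -0.002]
 [-0.    -0.002 -1.   ]]
[0.26877135 0.61873405 0.30303784] {'intrinsics': array([[400.61688732,   0.        , 319.22639453],
       [  0.        , 400.61688732, 235.49992826],
       [  0.        ,   0.        ,   1.        ]]), 'xyz': array([0.20534617, 0.64600389, 0.37249978]), 'orientation': array([2.42498797, 1.59010015, 0.22137983])}
```

View pics/crop.png

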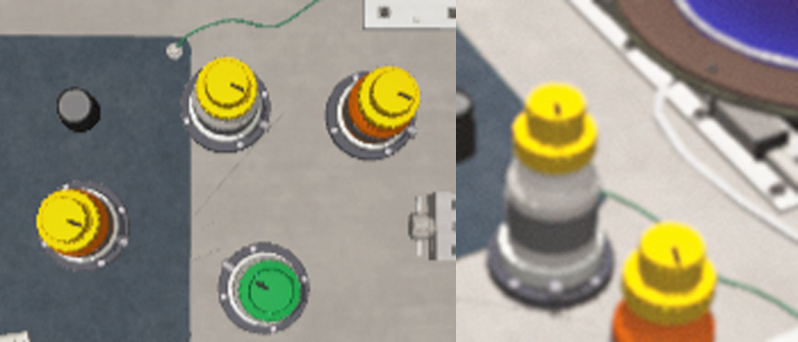

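Crop confirms: the cap on the white bottle (top 309,188; scene 344,225) is the one meant. The other two yellow caps sit on orange bottles. Target is ≈ (0.5805, 0.365).

Emit:
jog_arm([
  [[3.1, -2.5, 0], 0],
  [[3.1, -2.5, 0], 0],
  [[3.1, -2.5, 0], 0],
  [[3.1, -2.5, 0], 0],
  [[3.1, -2.5, 0], 0],
  [[3.1, -2.5, 0], 0],
  [[3.1, -2.5, 0], 0],
  [[3.1, -2.5, -1], 0],
  [[3.1, -2.5, -1], 0],
  [[3.1, -2.5, -1], 0],
  [[0.15, -0.3, -1], 0],
  [[0, 0, 0], 0],
], hand=4.6, grip_force=60)

```text
clock: 1.3
tcp_pos: [0.5807, 0.3638, 0.2617]
orientation: [-0.644, -3.073, 0.005]
contact_force: [-1.2, 0.2, -0.8]
grip_width: 0.0458
```

Run:
```python
from h import *
c=get_calibration("wrist");o=get_obs();im=grab_frame("wrist")
print(o["clock"],o["joints"].round(3),o["tcp_pos"].round(4),o["orientation"].round(3),o["contact_force"].round(2),o["grip_width"])
print(blobs(im,(20,110,80),(35,255,255),600))
P=proj(c,[.5805,.3653,.131]);Q=proj(c,[.5805,.3653,.111]);print(P,Q)
# grasp axis projected at knob top
t=o["tcp_pos"];print(proj(c,[t[0],t[1],.131]))
im=im.copy();cv2.circle(im,tuple(int(v) for v in P),4,(255,0,0),1)
cv2.imwrite("pics/w1.png",im[:,:,::-1])
```

```text
1.3 [-0.729  0.534  0.113  1.572 -0.065  1.044  0.559] [0.5807 0.3638 0.2617] [-0.644 -3.073  0.005] [-1.19  0.16 -0.79] 0.045798060389727786
[([427, 0, 69, 17, 815], [460.2, 6.2]), ([281, 201, 83, 85, 5279], [322.5, 242.3]), ([79, 273, 93, 86, 5706], [125.1, 314.6])]
[323.10917311 256.03470121] [322.89946715 244.81781751]
[320.68196406 257.4446698 ]
```

View pics/w1.png

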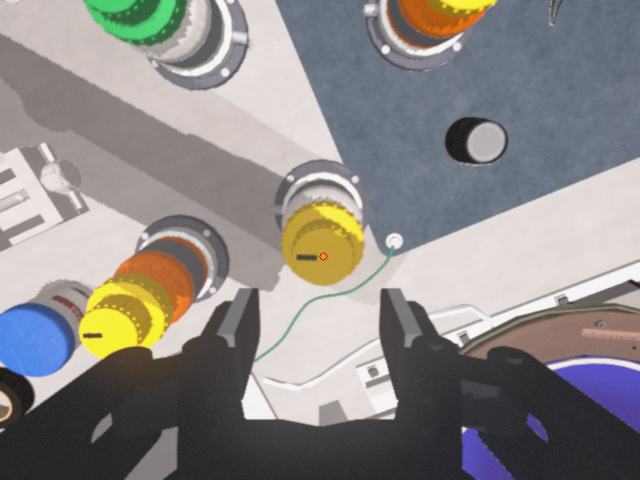

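The wrist view has the white-bottle yellow cap centred at about (323,256), where my estimate projects it. Descending beside the knob to just above the ledge, then gripping.

Emit:
jog_arm([
  [[0, 0.15, -1.5], 0],
  [[0, 0, -1.5], 0],
  [[0, 0, -1.5], 0],
  [[0, 0, -1.5], 0],
  [[0, 0, -1.0], 0],
  [[0, 0, -0.5], 0],
  [[0, 0, 0], 0],
  [[0, 0, 0], 0],
])

```text
clock: 2.15
tcp_pos: [0.5808, 0.3677, 0.1893]
orientation: [0.639, 3.075, 0.001]
contact_force: [-0.5, 0.2, 0.9]
grip_width: 0.0459
```

Emit:
jog_arm([
  [[0, 0, 0], 0],
  [[0, 0, 0], 0],
  [[0, 0, 0], 0],
  [[0, 0, 0], 0],
  [[0, 0, 0], 0],
], hand=2.8, grip_force=60)

```text
clock: 2.65
tcp_pos: [0.5802, 0.3658, 0.1905]
orientation: [-0.641, -3.075, 0.004]
contact_force: [-5.9, -6.5, 9.9]
grip_width: 0.0305
```

Run:
```python
from h import *
w=grab_frame("wrist");s=grab_frame("scene");o=get_obs();print(o["grip_width"],o["contact_force"].round(1),o["moment"].round(2),o["tcp_pos"].round(4))
a=cv2.resize(s[150:300,270:420],(480,480),interpolation=2)
cv2.imwrite("pics/g1.png",np.hstack([a,w[120:,200:440] if 0 else cv2.resize(w[160:400,200:440],(300,300)) if 0 else w[:, 160:480]])[:,:,::-1])
```

```text
0.030453138003614887 [-5.7 -6.7  8.9] [-1.38  1.24 -0.07] [0.5802 0.3658 0.1905]
```

View pics/g1.png

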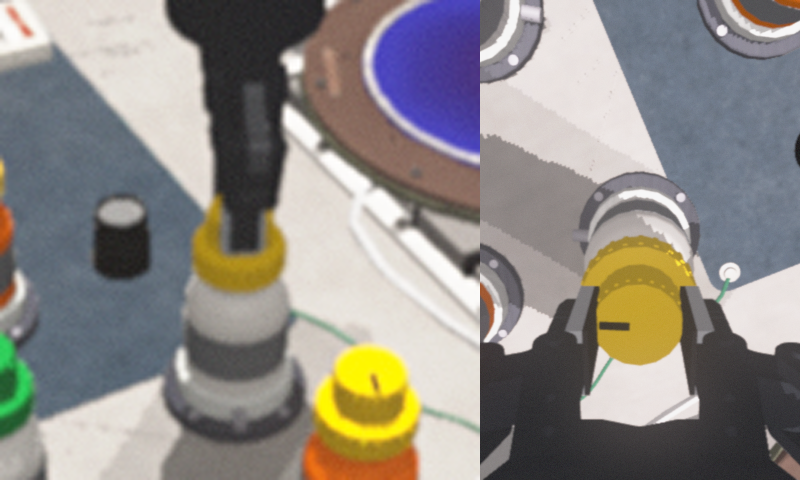

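Scene view shows the fingers closed on the right cap's knob, tips at the ledge; the wrist view shows the pads either side of it. Pushing down in steps, watching the force.

Emit:
jog_arm([
  [[0, 0, -0.2], 0],
  [[0, 0, -0.2], 0],
  [[0, 0, 0], 0],
  [[0, 0, 0], 0],
])

```text
clock: 3.15
tcp_pos: [0.5803, 0.3657, 0.1869]
orientation: [-0.641, -3.075, 0.004]
contact_force: [-7.5, -7.0, 12.1]
grip_width: 0.0306
```

Emit:
jog_arm([
  [[0, 0, -0.2], 0],
  [[0, 0, -0.2], 0],
  [[0, 0, 0], 0],
  [[0, 0, 0], 0],
])

```text
clock: 3.55
tcp_pos: [0.5803, 0.3658, 0.1834]
orientation: [-0.641, -3.075, 0.004]
contact_force: [-8.0, -7.5, 15.3]
grip_width: 0.0306
```

Emit:
jog_arm([
  [[0, 0, -0.2], 0],
  [[0, 0, 0], 0],
  [[0, 0, 0], 0],
])

```text
clock: 3.85
tcp_pos: [0.5803, 0.3658, 0.1817]
orientation: [-0.641, -3.075, 0.003]
contact_force: [-8.4, -8.5, 16.7]
grip_width: 0.0309
```

Emit:
jog_arm([
  [[0, 0, -0.05], 0.1],
  [[0, 0, 0], 0.1],
  [[0, 0, 0], 0.1],
  [[0, 0, 0], 0.1],
  [[0, 0, 0], 0],
])

```text
clock: 4.35
tcp_pos: [0.5803, 0.3654, 0.1815]
orientation: [-0.014, -3.14, 0.004]
contact_force: [-8.8, -9.1, 19.0]
grip_width: 0.0304
```

Emit:
jog_arm([
  [[0, 0, 0], 0.1],
  [[0, 0, 0], 0.1],
  [[0, 0, 0], 0.1],
  [[0, 0, 0], 0.1],
  [[0, 0, 0], 0.1],
  [[0, 0, 0], 0.1],
  [[0, 0, 0], 0.1],
  [[0, 0, 0], 0.1],
  [[0, 0, 0], 0],
  [[0, 0, 0], 0],
])

```text
clock: 5.35
tcp_pos: [0.5804, 0.3649, 0.1812]
orientation: [1.205, -2.898, 0.005]
contact_force: [-9.2, -10.6, 18.9]
grip_width: 0.0305
```

Run:
```python
from h import *
w=grab_frame("wrist");s=grab_frame("scene");o=get_obs();print(o["joints"].round(2),o["moment"].round(2),o["tcp_pos"].round(4),o["orientation"].round(3),o["contact_force"].round(1))
a=cv2.resize(s[150:300,270:420],(480,480),interpolation=2)
cv2.imwrite("pics/g2.png",np.hstack([a,w[:,160:480]])[:,:,::-1])
```

```text
[-0.52  0.62 -0.19  1.61  0.15  0.92  1.59] [-2.18  2.    0.04] [0.5804 0.3649 0.1812] [ 1.205 -2.898  0.006] [ -8.3 -10.8  19.9]
```

View pics/g2.png

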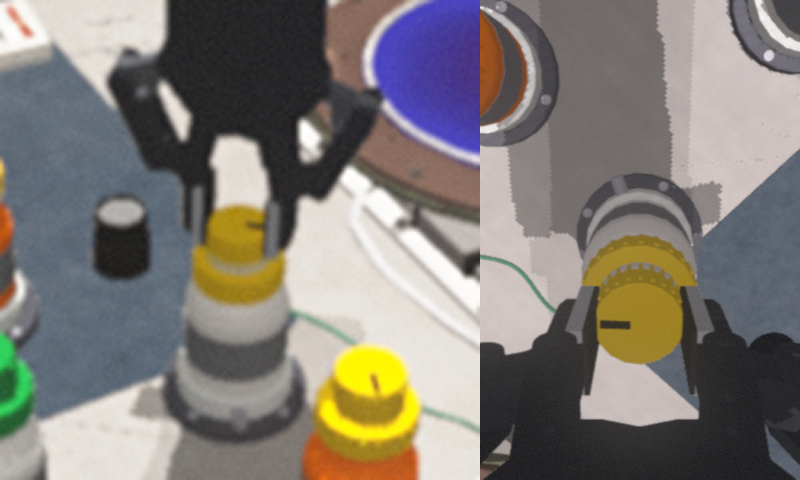

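The mark kept its place relative to the jaws in the wrist view (about 615,325) and moved in the scene view, so the cap turned the full 1.2 rad. Letting it rise now (about 17 mm), then opening.

Emit:
jog_arm([
  [[0, 0, 0.3], 0],
  [[0, 0, 0.3], 0],
  [[0, 0, 0.3], 0],
  [[0, 0, 0.3], 0],
  [[0, 0, 0.3], 0],
  [[0, 0, 0.15], 0],
  [[0, 0, 0], 0],
  [[0, 0, 0], 0],
])

```text
clock: 6.25
tcp_pos: [0.5803, 0.3648, 0.1956]
orientation: [1.205, -2.898, 0.006]
contact_force: [-4.4, -7.3, 5.9]
grip_width: 0.0306
```

Emit:
jog_arm([
  [[0, 0, 0], 0],
  [[0, 0, 0], 0],
  [[0, 0, 0], 0],
  [[0, 0, 0], 0],
  [[0, 0, 0], 0],
], hand=5)

```text
clock: 6.75
tcp_pos: [0.5804, 0.3679, 0.195]
orientation: [-1.209, 2.899, 0.0]
contact_force: [1.0, 1.3, -1.1]
grip_width: 0.0499
```

Emit:
jog_arm([
  [[0, 0, 1], 0],
  [[0, 0, 2], 0],
  [[0, 0, 3], 0],
  [[0, 0, 3], 0],
  [[0, 0, 3], 0],
  [[-2, 3, 1], 0],
  [[-3, 4, 0], 0],
  [[-3, 4, 0], 0],
  [[-3, 4, 0], 0],
  [[0, 0, 0], 0],
  [[0, 0, 0], 0],
])

```text
clock: 7.85
tcp_pos: [0.4687, 0.5194, 0.3256]
orientation: [-1.215, 2.897, 0.001]
contact_force: [1.1, -1.3, -0.1]
grip_width: 0.05
```

Run:
```python
from h import *
s=grab_frame("scene");t=grab_frame("top");o=get_obs();print(o["clock"],o["contact_force"].round(1),o["tcp_pos"].round(3))
S=np.load("scene.npz")["im"];T=np.load("top.npz")["im"]
for im in(s,t): print(blobs(im,(22,110,60),(35,255,255),300),blobs(im,(40,80,50),(85,255,255),300))
f=lambda im:cv2.resize(im[180:340,220:420],(400,320),interpolation=2)
cv2.imwrite("pics/end.png",np.hstack([f(S),f(s)])[:,:,::-1])
```

```text
7.95 [-0.7 -1.1  0.1] [0.472 0.517 0.325]
[([510, 98, 38, 54, 932], [531.5, 125.3]), ([243, 188, 28, 29, 597], [256.3, 203.0]), ([330, 205, 30, 31, 714], [344.3, 220.9]), ([368, 258, 34, 35, 875], [384.4, 275.7])] [([248, 253, 33, 35, 885], [264.0, 270.6])]
[([436, 40, 45, 20, 438], [462.2, 52.5]), ([296, 174, 27, 28, 600], [309.0, 187.5]), ([367, 179, 27, 28, 584], [380.2, 192.1])] [([315, 264, 27, 27, 552], [328.2, 276.7])]
```

View pics/end.png

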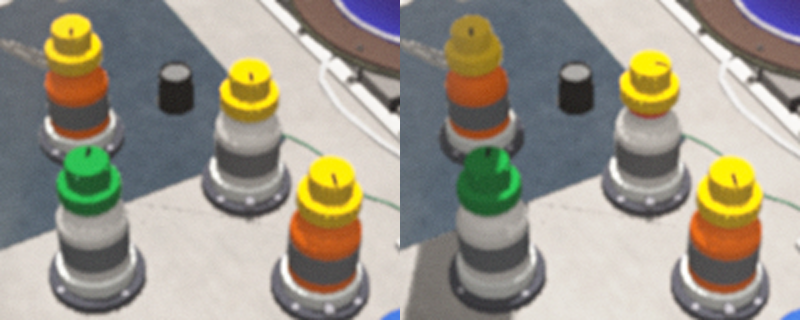

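The final view shows the yellow cap raised, with a red ring visible below it. Its centroid rose 4.4 px (225.3 to 220.9), about 9 mm, and its mark has turned from facing the camera to facing right, which is anticlockwise. The green cap has not moved.

```bash
python3 -c "
from bench import *
print(hand_in())"
```

```text
the job is handed in; nothing more can be done
None
```

The yellow cap on the white bottle is open, and I handed the job in at about 8 s of the 29 s allowed.

- **What I did:** I gripped the knob at 60 N with the fingertips at the ledge and pushed it down about 7–8 mm. I turned it about 1.2 rad anticlockwise while it stayed pushed, let it rise, then let go and moved clear.
- **Yellow cap:** In the last pictures it stands about 9 mm higher, with a red ring visible below it, and its mark has turned anticlockwise.
- **Green cap and arm:** The green cap's position in both cameras is unchanged to within 0.5 px. The tool force is about zero, so the arm is touching nothing.
- **Readings that disagreed:** The gripper read 30.5 mm on the 34 mm knob, though the pictures showed it held properly. The vertical push read 19–20 N during the turn, slightly above the 17–18 N expected for that depth, so the cap may have been near its lower stop. The cap still turned fully with the jaws.

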